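Run down the wing screw of a hold-down jig on a wood strip

ROBOT

A 6-joint arm with a two-finger parallel gripper is mounted at the origin on a cart in front of the work surface, level with it; the furniture and walls round the work are solid. World frame = base frame: x ahead of the robot, y to its left, z up, the work surface at z = 0. Lengths are in m, angles in rad, forces in N, time in s.
With the tool pointing down it reaches from about 0.25 to 0.8 m from the base axis. Payload 3.9 kg.
Tool frame: the origin (TCP) lies midway between the tips of the shut fingers; the grasp point (between the pads) lies 19 mm behind it; z points along the fingers, y is the line along which they close (so a half turn about z gives the same grasp; the last joint's range is limited). The gripper opens to 85 mm and grips with 20 to 120 N. Pads are 22 mm wide; open, the fingers measure 114 mm over their backs; the gripper's body (76 mm by 85 mm) begins 54 mm behind the grasp point. The pads swing forward as they close: fully open they stand 13 mm farther back than shut.
Start: joints at [-1.19, 0.26, -0.138, 1.173, 0, 1.571], TCP at [0.195, -0.487, 0.231] pointing down, gripper open.
Joint ranges: [-2.78, 2.78], [-0.83, 1.72], [-1.28, 1.37], [-1.9, 2.12], [-1.57, 1.48], [-3.14, 3.14]. Speed limits (rad/s): [2.57, 2.57, 3.14, 3.14, 3.14, 3.14].

INTERFACE

Orientations are given as [roll, pitch, yaw] about the fixed x, y, z axes, in that order (R = Rz(yaw) Ry(pitch) Rx(roll)).
In Python, from workcell import * gives the robot as it stands.
- The arm moves only by the tool send_rows, never from a script. Its argument "commands" is a list of rows, each an object with "hand": the closure, from -1 (fully open) to 1 (shut), so that 0 is half open; "slide": the shift along the tool's x, y, z scaled (see below), a list of three; "turn": the turn about the tool's z scaled (see below). A call has exactly 5 rows; each row is the pose to reach, as a shift and turn from the pose commanded when the call began, along the tool's axes at that moment; what a row does not reach only later rows make up. The controller multiplies each number of a shift by 500 mm and each number of a turn by 60 degrees. A row lasts 1/10 s, in which the tool goes at most 50 mm and 8.59 degrees, less where a joint would pass 70% of its speed; a pose out of reach is approached as far as the arm can. A call with a number of a shift or a turn outside -1 to 1 is refused whole. A call with a gripper value outside its range is refused whole. The fingers move at their own pace and stop on an object; "force" is the grip in N (left out, the last holds). Time passes only in rows, so rows that repeat a pose let the fingers close, or fill a call up. It gives the time, the measured TCP pose, the force, the opening and the grip force at its end, in the units of the state.
- get_state(): the state, without advancing time (a new reading comes with each control period).
- snapshot(name): name is "scene" or "top" or "wrist"; returns a dict with "img" (480x640x3 uint8, blue, green, red), "intrinsics" (3x3 intrinsics, pixels), "dist_coeffs" ([k1, k2, p1, p2, k3] as OpenCV has them; the pictures are not rectified), "R" (3x3) and "t" (3): a world point X has camera coordinates R X + t; the wrist camera has in their place "hand_eye" (4x4, takes a point from camera to tool coordinates, whose origin is the TCP and whose axes are the flange's). Camera axes: x right, y down, z forward; pixel columns grow to the right and rows downward; lengths in m; the calibration is good to about 2 mm. A picture is of the moment at which its call begins: read the wrist's pose just before it. There is no depth.
- hand_in(): hands the job in; it is judged then, once.
Trained networks look in the newest picture that a camera, given by its name, has taken for a name from the list of things; names that differ only in an ending like _2 or _b are one class to them, and where a whole thing is asked for, a point or a joint stands for the part that bears it (a point fixed in the world has none). Each returns a list of dicts, best first, with "p" (0 to 1); they miss things now and then, are a little off and sometimes report something else, mostly with a low value. They report only what shows in the picture. A call takes as long as a camera call.
- cut_out(thing, camera): "pixels" (480x640 bool, what is visible of it) and "bbox" ([left, top, width, height] as shares, 0 to 1, of the picture: columns of its width, rows of its height, round what is visible of it).
- mark_of(thing, camera): "centre" ([column, row] as shares, 0 to 1, of the picture: columns of its width, rows of its height: a listed point, or the origin of a listed thing).
The state is a dict: "t": time; "qpos": joint angles; "qd": joint speeds; "effort": joint torques, N m; "tcp_pos": TCP position; "orientation": TCP orientation; "wrist_force": force on the tool from outside, world axes, zero at the start; "ft_torque": the same for the moment, N m; "grip_width": finger opening in m; "grip_force": force on a finger pad.
Only numpy, scipy, OpenCV 4.12 (cv2) and the standard library are available. Lean on these libraries where they do the work, as an engineer would, in place of code of your own. Each camera call takes 0.05 s, during which the arm holds its last target. There are 200 camera calls.

TASK

With the fingertips, push the wood strip along its guides until its far end is fully home against the back stop of the hold-down jig. Then tighten the jig's wing screw by stroking its wings round clockwise (seen from above) with a fingertip, stroke after stroke, until it comes to its stop and its pad is pressed firmly on the strip. The strip is only pushed, never lifted, and the other things stay where they lie.

Things in the scene. Friction and masses are not known exactly. Their poses are not given: they have to be found in the camera images.
- jig: hold-down jig fixed to the bench: plywood base 190 x 110 x 8 mm, guide lane, grey back stop and arm. Origin: on the bench surface (z = 0) exactly under the wing screw's axis. x points along the lane to the back stop (roughly away from the robot), z up. In its frame the base covers x -130..+60, y +-55 mm; base top z = 8. Guide rails: x -60..+40, inner faces y = +-22, tops z = 22 mm.
- stop_face (a point): on the upright face of the jig's grey back stop, in the middle of the lane, at jig x = +40, y = 0, z = 17.5 mm; the strip's far end must butt here. The stop is 76 mm wide and 60 mm high
- bracket_top (a point): top of the jig's grey arm, on the screw's axis, at jig x = 0, y = 0, z = 60 mm. The arm reaches forward from the back stop over the lane: jig x -17..+60, y +-17, z 46..60 mm, with a brass collar (20 mm across) round the screw up to z = 62.5
- strip: loose wooden strip 40 x 150 x 19 mm, 0.12 kg nominal, lying on the jig's base between the rails. Origin: centre of its underside. Its own y axis runs along its length and points to the back stop; z up. It starts 35 to 55 mm short of the stop; a light push slides it. Home, its front end is at jig x = -110 mm, 50 mm out of the rails
- strip_front (a point): centre of the end face of the strip nearest the robot (the end to push), half-way up its 19 mm thickness
- strip_back (a point): centre of the other end face of the strip, half-way up; home when it lies at jig x = +40 mm
- wing_screw (a joint): turn of the wing screw in rad: 0 = fully up, growing CLOCKWISE seen from above, stop at 10.77 (1.7 turns). Starts between 0 and 2.8. Quick thread: it sinks 7 mm a turn, drags lightly (0.04 N m) and stays where it is left. The pad is sprung (5 N per mm), does not turn, meets the strip at about 8.1 rad and presses with about 14 N at the stop
- wing_mid (a point): on the wing screw's vertical axis, half-way up the wings; turns and sinks with it. x runs along the two opposite wings (at joint value q: jig x turned clockwise by q). Plain steel; each wing is an upright plate 7 mm thick reaching 34 mm from the axis and 12 mm above and below this point; hub 20 mm across. 93 mm above the bench at joint value 0, 81 mm at the stop
- pad: black round rubber pad, 22 mm across and 7 mm thick, at the lower end of the wing screw, under the arm. Origin: centre of its underside, 36 mm above the bench at joint value 0 (the strip's top is at 27 mm).
- screwdriver: loose cross-head screwdriver 29 x 210 x 27 mm beside the jig, to be left alone; origin at the centre of its underside
- tape: loose roll of black electrical tape, 60 mm across, 18 mm high, beside the jig, to be left alone; origin at the centre of its underside
- spanner: loose combination spanner 31 x 167 x 6 mm lying beside the jig, to be left alone; origin at the centre of its underside
- tin: loose round tin of screws, 74 mm across, 52 mm high, to the left of the jig, to be left alone; origin at the centre of its underside

How it is judged:
By the outcome, as a careful person would: the job done as asked, in the order asked, and still so for the second after the job is handed in, with the robot touching nothing.
It also fails if it takes over 72 s, if anything falls off the work surface, if the arm or the gripper's body presses on something with over 40 N, if the wrist force passes 120 N, or if a joint passes its speed limit or range.

## Working session

There is one attempt and no reset: what is moved stays moved. The work goes in short steps, Python scripts to look and compute and a tool call to move; the robot and the scene stay as the last step left them, time stands still between calls to the robot, and variables do not carry over. Pictures are saved under pics/ and viewed, at most 10 in all, crops included, and the job is handed in when it is done.

Besides the shell and the picture viewer there is one more tool, called as a command line: name --argument value ..., lists and objects as JSON in quotes. send_rows: Moves the arm, as the interface text tells. Shifts and turns lie within -1 to 1; 1 stands for 500 mm of shift or 60 degrees of turn. Its arguments: {"type":"object","properties":{"commands":{"type":"array","items":{"type":"object","properties":{"hand":{"type":"number"},"slide":{"type":"array","items":{"type":"number"}},"turn":{"type":"number"}}}},"force":{"type":"number"}},"required":["commands"]}

```bash
mkdir -p pics; ls; cat > h.py <<'E'
from workcell import *
import numpy as np, cv2
from scipy.spatial.transform import Rotation as Ro
def ray(s,uv):
    K=np.array(s["intrinsics"],float);d=np.array(s["dist_coeffs"],float)
    n=cv2.undistortPoints(np.array(uv,float).reshape(-1,1,2),K,d).reshape(-1,2)
    R=np.array(s["R"]);t=np.array(s["t"])
    return -R.T@t, (R.T@np.c_[n,np.ones(len(n))].T).T
def onz(s,uv,z):
    c,r=ray(s,uv); return c+r*((z-c[2])/r[:,2])[:,None]
def proj(s,X):
    R=np.array(s["R"],float);t=np.array(s["t"],float)
    return cv2.projectPoints(np.array(X,float).reshape(-1,3),cv2.Rodrigues(R)[0],t,np.array(s["intrinsics"],float),np.array(s["dist_coeffs"],float))[0].reshape(-1,2)
E
python3 - <<'E'
from h import *
print(get_state())
zs={'bracket_top':.06,'stop_face':.0175,'strip_front':.0175,'strip_back':.0175,'wing_mid':.09,'jig':0,'strip':.008,'tape':0,'tin':0,'spanner':0,'screwdriver':0}
for c in("top","scene"):
    s=snapshot(c);cv2.imwrite(f'pics/{c}.png',s["img"])
    for n,z in zs.items():
        m=mark_of(n,c)
        if m: uv=np.array(m[0]["centre"])*[640,480];print(c,n,round(m[0]["p"],2),uv.round(1),onz(s,uv,z)[0].round(4))
E
```

```text
pics
{'t': 0.0, 'qpos': array([-1.19001335e+00,  2.60697634e-01, -1.39380037e-01,  1.17269468e+00,
        2.23223002e-05,  1.57078564e+00]), 'qd': array([ 0.00023161,  0.00011055,  0.00073379,  0.00036332, -0.00253928,
       -0.00168642]), 'effort': array([ 1.89021805e-03, -4.05675066e+01,  2.53924066e+01,  1.86986063e-02,
        1.70878398e-04,  2.91339113e-06]), 'tcp_pos': array([ 0.19486749, -0.48675896,  0.23045361]), 'orientation': array([-3.13961663e+00, -2.23433750e-05,  3.80793624e-01]), 'wrist_force': array([0.02965196, 0.84036255, 0.37027909]), 'ft_torque': array([ 0.00572814, -0.00847876,  0.0439865 ]), 'grip_force': 0.0, 'grip_width': 0.0858962577829537}
top bracket_top 0.79 [349.7 204.1] [0.6529 0.1794 0.06  ]
top stop_face 0.58 [346.1 194.6] [0.6836 0.1838 0.0175]
top strip_front 0.81 [366.3 287.2] [0.4986 0.1496 0.0175]
top strip_back 0.59 [351.7 212.5] [0.6467 0.1737 0.0175]
top wing_mid 0.62 [351.3 197.4] [0.6577 0.1778 0.09  ]
top jig 0.8 [349.2 212.9] [0.6502 0.1777 0.    ]
top strip 0.92 [360.8 253. ] [0.5666 0.1575 0.008 ]
top tape 0.69 [392.5 182.9] [0.7113 0.088  0.    ]
top tin 0.88 [228.7 297.4] [0.4837 0.4189 0.    ]
top spanner 0.55 [416.  269.4] [0.5336 0.0497 0.    ]
top screwdriver 0.94 [302.5 257.2] [0.5613 0.2728 0.    ]
scene bracket_top 0.64 [322.3 241.4] [0.6449 0.1797 0.06  ]
scene stop_face 0.56 [305.4 258. ] [0.6802 0.1902 0.0175]
scene strip_front 0.75 [394.7 291.9] [0.4975 0.1483 0.0175]
scene strip_back 0.87 [319.5 264.2] [0.646  0.1849 0.0175]
scene wing_mid 0.61 [321.8 222.9] [0.6533 0.1744 0.09  ]
scene jig 0.95 [321.8 275.5] [0.6366 0.1871 0.    ]
scene strip 0.76 [359.  283.6] [0.565  0.1642 0.008 ]
scene tape 0.84 [340.  244.7] [0.7145 0.0832 0.    ]
scene tin 0.76 [255.3 369.2] [0.4824 0.4165 0.    ]
scene spanner 0.85 [420.1 278.4] [0.5262 0.0593 0.    ]
scene screwdriver 0.57 [302.5 313. ] [0.5579 0.2849 0.    ]
```

```bash
python3 -c "
import cv2
a=cv2.imread('pics/top.png')[130:330,200:460];cv2.imwrite('pics/top_c.png',cv2.resize(a,(780,600),interpolation=cv2.INTER_CUBIC))
a=cv2.imread('pics/scene.png')[170:370,220:480];cv2.imwrite('pics/scene_c.png',cv2.resize(a,(780,600),interpolation=cv2.INTER_CUBIC))"
```

```text
(no output)
```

View pics/top_c.png

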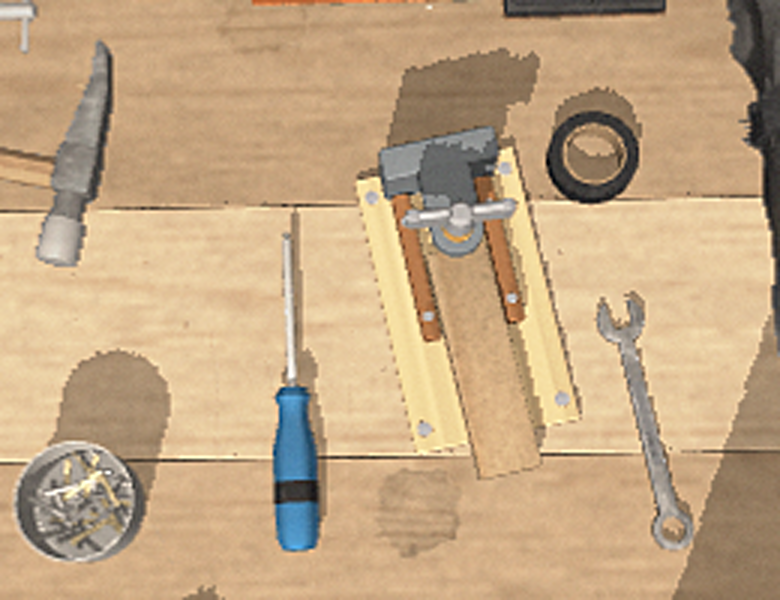

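View pics/scene_c.png

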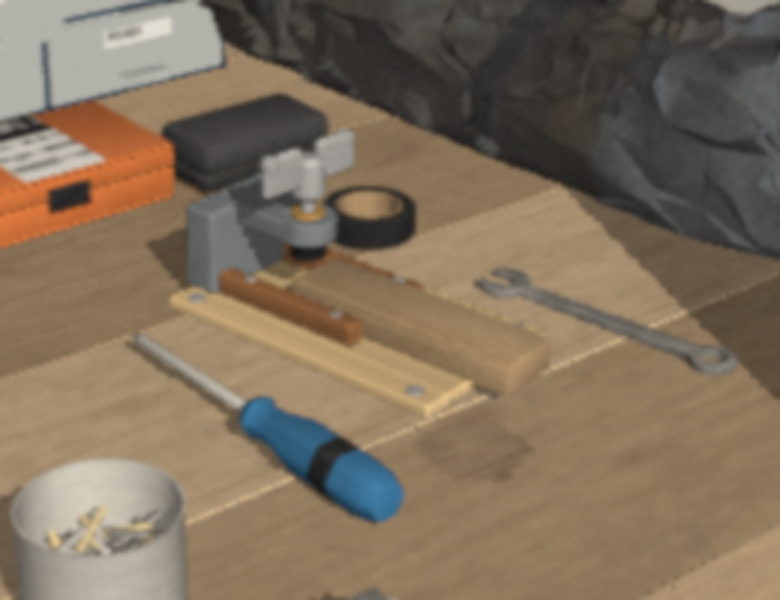

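The top crop shows the base corners near (358,180), (418,452) and (580,415). The wings run from (410,217) to (512,207), across the lane, with the hub at (460,217). The strip front spans (480,478) to (541,462). In the scene crop the pad is clear above the strip.

```bash
python3 - <<'E'
from h import *
s=snapshot("top")
f=lambda p:np.array(p)/3+[200,130]-0.33
c=onz(s,[f(p) for p in[(358,180),(418,452),(580,416)]],.008)[:,:2]
# jig pts: back-left (60,55), front-left(-130,55), front-right(-130,-55)
J=np.array([[.06,.055],[-.13,.055],[-.13,-.055]])
a=J-J.mean(0);b=c-c.mean(0)
th=np.arctan2((a[:,0]*b[:,1]-a[:,1]*b[:,0]).sum(),(a*b).sum());R=np.array([[np.cos(th),-np.sin(th)],[np.sin(th),np.cos(th)]])
o=c.mean(0)-R@J.mean(0);print("jig",o,np.degrees(th),np.linalg.norm(b,axis=1)/np.linalg.norm(a,axis=1))
for n,z,X in(('bracket_top',.06,(0,0)),('wing_mid',.09,(0,0)),('stop_face',.0175,(.04,0))):print(n, o+R@np.array(X))
sf=onz(s,[f((480,478)),f((541,462))],.027)[:,:2];print("front L,R in jig",(sf-o)@R)
w=onz(s,[f((410,215)),f((512,206)),f((460,213))],.095)[:,:2];print("wings jig",(w-o)@R, np.degrees(np.arctan2(*((w[1]-w[0])@R)[::-1])))
E
```

```text
jig [0.6511338  0.17338629] 11.25797870436652 [0.98612154 0.99143497 0.98090343]
bracket_top [0.6511338  0.17338629]
wing_mid [0.6511338  0.17338629]
stop_face [0.69036412 0.18119537]
front L,R in jig [[-0.15551322  0.02043338]
 [-0.15368177 -0.01957932]]
wings jig [[ 0.00465884  0.03179579]
 [-0.00311145 -0.02983334]
 [-0.00062569  0.00189527]] -97.18602023213467
```

View pics/top.png

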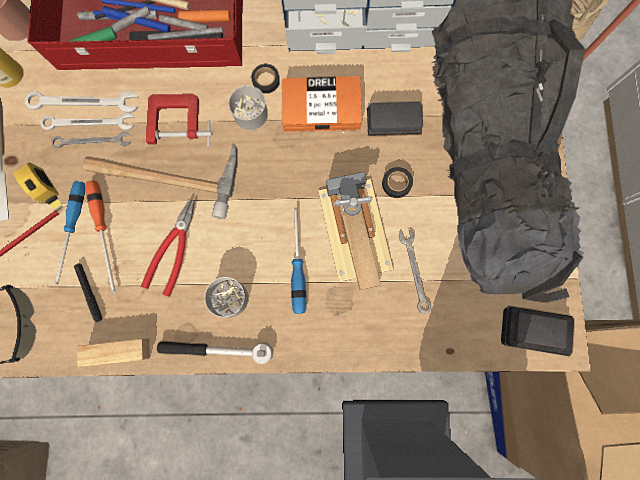

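View pics/scene.png

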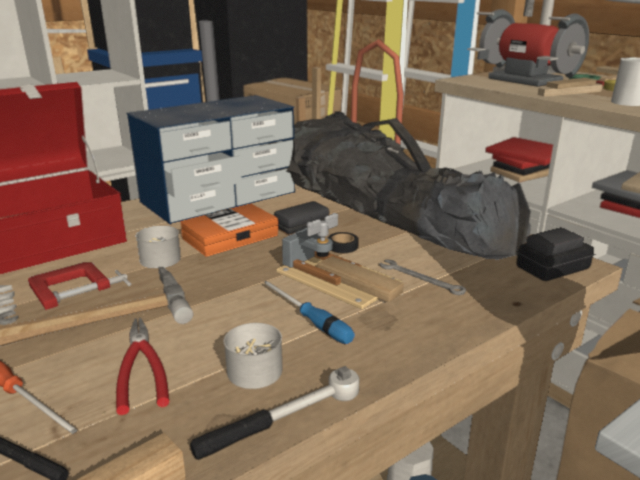

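```bash
python3 - <<'E'
from h import *
for n in("top","scene"):
    s=snapshot(n);R=np.array(s["R"]);print(n,(-R.T@np.array(s["t"])).round(3))
    print(proj(s,[[.195,-.487,.23],[.195,-.487,0],[.46,.137,.23],[.46,.137,0],[0,0,0],[.4,-.2,0],[.7,-.1,0],[.45,-.2,.23]]).round(0).tolist())
E
```

```text
top [0.429 0.226 0.924]
[[898.0, 512.0], [737.0, 458.0], [388.0, 302.0], [373.0, 308.0], [463.0, 578.0], [554.0, 338.0], [487.0, 186.0], [627.0, 307.0]]
scene [-0.074  0.734  0.482]
[[815.0, 135.0], [768.0, 261.0], [428.0, 168.0], [416.0, 309.0], [805.0, 444.0], [573.0, 263.0], [413.0, 224.0], [571.0, 132.0]]
```

Top picture: jig in clear space. The bag is on the right at columns 440–580, rows 0–295, and its front lies at about x = 0.5, so the approach passes it. The scene view confirms this. Moving to the strip's front.

send_rows --commands '[{"hand": 1,"slide": [0.07,-0.07,0],"turn": 0},{"hand": 1,"slide": [0.14,-0.14,0],"turn": 0},{"hand": 1,"slide": [0.21,-0.21,0],"turn": 0},{"hand": 1,"slide": [0.28,-0.28,0],"turn": 0},{"hand": 1,"slide": [0.35,-0.35,0],"turn": 0}]' --force 40

```text
t: 1.85
tcp_pos: [0.2929, -0.2582, 0.2315]
orientation: [3.141, -0.001, 0.38]
wrist_force: [1.4, -0.5, 0.2]
grip_width: 0.0122
grip_force: 0.0
```

send_rows --commands '[{"hand": 1,"slide": [0.07,-0.07,0],"turn": 0},{"hand": 1,"slide": [0.14,-0.14,0],"turn": 0},{"hand": 1,"slide": [0.21,-0.21,0],"turn": 0},{"hand": 1,"slide": [0.28,-0.28,0],"turn": 0},{"hand": 1,"slide": [0.35,-0.35,0],"turn": 0}]'

```text
t: 2.35
tcp_pos: [0.3905, -0.0304, 0.2317]
orientation: [3.141, -0.001, 0.381]
wrist_force: [1.6, 0.4, -0.0]
grip_width: -0.0001
grip_force: 0.0
```

send_rows --commands '[{"hand": 1,"slide": [0.07,-0.07,0],"turn": 0.05},{"hand": 1,"slide": [0.14,-0.14,0],"turn": 0.1},{"hand": 1,"slide": [0.21,-0.2,0],"turn": 0.15},{"hand": 1,"slide": [0.266,-0.258,0],"turn": 0.175},{"hand": 1,"slide": [0.266,-0.258,0],"turn": 0.175}]'

```text
t: 2.85
tcp_pos: [0.4732, 0.1175, 0.2311]
orientation: [-3.122, -0.002, 0.231]
wrist_force: [-0.4, -1.0, -1.1]
grip_width: 0.0
grip_force: 0.0
```

send_rows --commands '[{"hand": 1,"slide": [0,0,0.05],"turn": 0},{"hand": 1,"slide": [0,0,0.12],"turn": 0},{"hand": 1,"slide": [0,0,0.2],"turn": 0},{"hand": 1,"slide": [0,0,0.2],"turn": 0},{"hand": 1,"slide": [0,0,0.2],"turn": 0}]'

```text
t: 3.35
tcp_pos: [0.4693, 0.1155, 0.1316]
orientation: [-3.122, 0.002, 0.228]
wrist_force: [0.4, -0.4, 0.6]
grip_width: -0.0001
grip_force: 0.0
```

```bash
cat >> h.py <<'E'
def wsnap():
    st=get_state();s=snapshot("wrist")
    T=np.eye(4);T[:3,:3]=Ro.from_euler('xyz',st["orientation"]).as_matrix();T[:3,3]=st["tcp_pos"]
    M=np.linalg.inv(T@np.array(s["hand_eye"]));s["R"]=M[:3,:3];s["t"]=M[:3,3];return st,s
E
python3 - <<'E'
from h import *
st,s=wsnap();print(st["tcp_pos"],st["orientation"],st["wrist_force"]);cv2.imwrite('pics/w1.png',s["img"])
zs={'bracket_top':.06,'strip_front':.0175,'wing_mid':.091}
for n,z in zs.items():
    for m in mark_of(n,"wrist")[:1]:uv=np.array(m["centre"])*[640,480];print(n,round(m["p"],2),uv.round(1),onz(s,uv,z)[0].round(4))
E
```

```text
[0.46931719 0.11547495 0.13155467] [-3.12208915e+00  2.33691267e-03  2.28351080e-01] [ 0.43205256 -0.35967854  0.63106849]
strip_front 0.59 [292.1 178.3] [0.5    0.1453 0.0175]
```

View pics/w1.png

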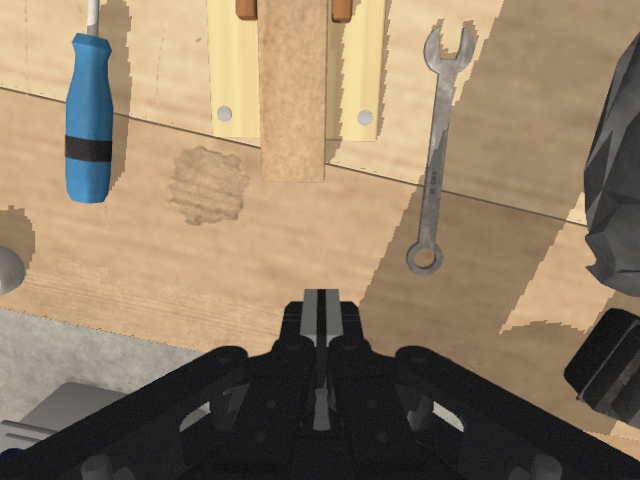

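Wrist view: strip front edge at (262–325, 182), free of obstacles. The shut fingertip at (322, 290) sits about 2 cm too far right. I'll correct this and descend.

send_rows --commands '[{"hand": 1,"slide": [0,-0.045,0.0],"turn": 0.03},{"hand": 1,"slide": [0,-0.045,0.06],"turn": 0.03},{"hand": 1,"slide": [0,-0.045,0.14],"turn": 0.03},{"hand": 1,"slide": [0,-0.045,0.22],"turn": 0.03},{"hand": 1,"slide": [0,-0.045,0.23],"turn": 0.03}]'

```text
t: 4.05
tcp_pos: [0.4659, 0.1194, 0.0139]
orientation: [-3.104, 0.008, 0.226]
wrist_force: [-1.4, -0.6, -0.1]
grip_width: 0.0004
grip_force: 0.0
```

send_rows --commands '[{"hand": 1,"slide": [0,0,0],"turn": 0},{"hand": 1,"slide": [0,0,0],"turn": 0},{"hand": 1,"slide": [0.01,0,0],"turn": 0},{"hand": 1,"slide": [0.02,0,0],"turn": 0},{"hand": 1,"slide": [0.03,0,0],"turn": 0}]'

```text
t: 4.55
tcp_pos: [0.4855, 0.1239, 0.018]
orientation: [-3.104, -0.002, 0.226]
wrist_force: [0.8, -0.7, 1.3]
grip_width: 0.0001
grip_force: 0.0
```

```bash
python3 - <<'E'
from h import *
s=get_state()
for k in("qpos","qd","effort","tcp_pos","orientation"):print(k,s[k].round(3))
E
```

```text
qpos [ 0.226  0.412 -0.54   0.618  0.037  3.142]
qd [ 0.002  0.075  0.116  0.052 -0.002  0.001]
effort [-3.0000e-03 -4.2320e+01  1.8032e+01 -5.9000e-02  1.4200e-01  0.0000e+00]
tcp_pos [0.486 0.124 0.018]
orientation [-3.104e+00 -2.000e-03  2.260e-01]
```

Joint 6 is at its range end (yaw must stay above j1). I'll back off and turn the tool the other way, to yaw of about 101°.

send_rows --commands '[{"hand": 1,"slide": [-0.03,0,0],"turn": -0.05},{"hand": 1,"slide": [-0.06,-0.01,-0.02],"turn": -0.18},{"hand": 1,"slide": [-0.06,-0.03,-0.02],"turn": -0.32},{"hand": 1,"slide": [-0.06,-0.04,-0.02],"turn": -0.46},{"hand": 1,"slide": [-0.06,-0.04,-0.02],"turn": -0.6}]'

```text
t: 5.05
tcp_pos: [0.4509, 0.1367, 0.0282]
orientation: [-3.112, -0.023, 0.861]
wrist_force: [0.7, 0.0, -1.3]
grip_width: -0.0002
grip_force: 0.0
```

send_rows --commands '[{"hand": 1,"slide": [0,0,0],"turn": -0.14},{"hand": 1,"slide": [0,0,0],"turn": -0.28},{"hand": 1,"slide": [0,0,0],"turn": -0.42},{"hand": 1,"slide": [0,0,0],"turn": -0.56},{"hand": 1,"slide": [0,0,0],"turn": -0.7}]'

```text
t: 5.55
tcp_pos: [0.451, 0.1361, 0.028]
orientation: [-3.134, -0.037, 1.593]
wrist_force: [-0.2, 0.2, -0.5]
grip_width: -0.0
grip_force: 0.0
```

```bash
python3 - <<'E'
from h import *
s=get_state()
for k in("qpos","tcp_pos","orientation"):print(k,s[k].round(4))
E
```

```text
qpos [ 0.2677  0.3575 -0.5992  0.6126  0.0373  1.816 ]
tcp_pos [0.451  0.1361 0.028 ]
orientation [-3.134  -0.0366  1.5932]
```

send_rows --commands '[{"hand": 1,"slide": [0,0,0.012],"turn": -0.1},{"hand": 1,"slide": [0,0,0.024],"turn": -0.166},{"hand": 1,"slide": [0,0,0.024],"turn": -0.166},{"hand": 1,"slide": [0,0,0.024],"turn": -0.166},{"hand": 1,"slide": [0,0,0.024],"turn": -0.166}]'

```text
t: 6.05
tcp_pos: [0.4506, 0.1365, 0.016]
orientation: [-3.14, -0.037, 1.76]
wrist_force: [-0.3, -0.6, -0.7]
grip_width: 0.0
grip_force: 0.0
```

send_rows --commands '[{"hand": 1,"slide": [0,0.02,0],"turn": 0},{"hand": 1,"slide": [0,0.04,0],"turn": 0},{"hand": 1,"slide": [0,0.06,0],"turn": 0},{"hand": 1,"slide": [0,0.08,0],"turn": 0},{"hand": 1,"slide": [0,0.1,0],"turn": 0}]'

```text
t: 6.55
tcp_pos: [0.4996, 0.1459, 0.0154]
orientation: [-3.138, -0.037, 1.761]
wrist_force: [-2.0, -0.4, 3.6]
grip_width: -0.0001
grip_force: 1.6
```

send_rows --commands '[{"hand": 1,"slide": [0,0.008,0],"turn": 0},{"hand": 1,"slide": [0,0.016,0],"turn": 0},{"hand": 1,"slide": [0,0.024,0],"turn": 0},{"hand": 1,"slide": [0,0.032,0],"turn": 0},{"hand": 1,"slide": [0,0.04,0],"turn": 0}]'

```text
t: 7.05
tcp_pos: [0.5189, 0.1496, 0.0153]
orientation: [-3.139, -0.037, 1.761]
wrist_force: [-0.3, 1.4, -0.1]
grip_width: -0.0004
grip_force: 0.2
```

```bash
python3 - <<'E'
from h import *
st=get_state();print(st["tcp_pos"],st["orientation"],st["wrist_force"])
th=np.radians(11.26);R=np.array([[np.cos(th),-np.sin(th)],[np.sin(th),np.cos(th)]]);o=np.array([.651,.1745])
print("tcp jig",(st["tcp_pos"][:2]-o)@R)
E
```

```text
[0.51891819 0.14956132 0.015289  ] [-3.13892619 -0.03716712  1.76111875] [-0.33231169  1.40753314 -0.05911642]
tcp jig [-0.13440896  0.00133185]
```

send_rows --commands '[{"hand": 1,"slide": [0,0.004,0],"turn": 0},{"hand": 1,"slide": [0,0.008,0],"turn": 0},{"hand": 1,"slide": [0,0.011,0],"turn": 0},{"hand": 1,"slide": [0,0.014,0],"turn": 0},{"hand": 1,"slide": [0,0.016,0],"turn": 0}]'

```text
t: 7.55
tcp_pos: [0.5267, 0.1511, 0.0154]
orientation: [-3.139, -0.037, 1.761]
wrist_force: [-0.9, 0.2, 0.1]
grip_width: -0.0
grip_force: 0.3
```

send_rows --commands '[{"hand": 1,"slide": [0,0.002,0],"turn": 0},{"hand": 1,"slide": [0,0.004,0],"turn": 0},{"hand": 1,"slide": [0,0.006,0],"turn": 0},{"hand": 1,"slide": [0,0.008,0],"turn": 0},{"hand": 1,"slide": [0,0.01,0],"turn": 0}]'

```text
t: 8.05
tcp_pos: [0.5296, 0.1516, 0.0151]
orientation: [-3.135, -0.037, 1.761]
wrist_force: [-7.1, -1.1, 4.7]
grip_width: -0.0
grip_force: 3.3
```

send_rows --commands '[{"hand": 1,"slide": [0,0.002,0],"turn": 0},{"hand": 1,"slide": [0,0.004,0],"turn": 0},{"hand": 1,"slide": [0,0.004,0],"turn": 0},{"hand": 1,"slide": [0,0.004,0],"turn": 0},{"hand": 1,"slide": [0,0.004,0],"turn": 0}]'

```text
t: 8.55
tcp_pos: [0.5296, 0.1516, 0.0149]
orientation: [-3.132, -0.037, 1.761]
wrist_force: [-8.6, -1.4, 5.5]
grip_width: -0.0001
grip_force: 4.2
```

send_rows --commands '[{"hand": 1,"slide": [0,-0.03,0],"turn": 0},{"hand": 1,"slide": [0,-0.06,-0.03],"turn": 0},{"hand": 1,"slide": [0,-0.06,-0.1],"turn": 0},{"hand": 1,"slide": [0,-0.06,-0.18],"turn": 0},{"hand": 1,"slide": [0,-0.06,-0.26],"turn": 0}]'

```text
t: 9.05
tcp_pos: [0.5058, 0.1421, 0.1468]
orientation: [-3.14, -0.037, 1.761]
wrist_force: [1.2, 0.1, -0.5]
grip_width: 0.0003
grip_force: 0.0
```

```bash
python3 - <<'E'
from h import *
st,s=wsnap();print(st["tcp_pos"],st["orientation"],st["qpos"]);cv2.imwrite('pics/w2.png',s["img"])
t=snapshot("scene");a=t["img"][190:310,250:410];b=snapshot("top")["img"][160:280,310:470]
cv2.imwrite('pics/s2.png',np.hstack([cv2.resize(i,(400,300),interpolation=cv2.INTER_CUBIC) for i in(a,b)]))
for c,q in(("scene",t),("wrist",s)):
  for n,z in{'bracket_top':.06,'strip_front':.0175,'strip_back':.0175,'wing_mid':.091}.items():
    for m in mark_of(n,c)[:1]:uv=np.array(m["centre"])*[640,480];print(c,n,round(m["p"],2),uv.round(1),onz(q,uv,z)[0].round(4))
E
```

```text
[0.50579087 0.1420577  0.14682091] [-3.14036341 -0.03716521  1.7611626 ] [ 0.25114215  0.310538   -0.29658686  0.96264089  0.03717125  1.63156851]
scene bracket_top 0.65 [322.6 243.5] [0.6379 0.1844 0.06  ]
scene strip_front 0.93 [372.3 283.3] [0.5398 0.1578 0.0175]
scene strip_back 0.77 [304.6 256. ] [0.6876 0.1866 0.0175]
scene wing_mid 0.77 [319.5 221.8] [0.6576 0.1761 0.091 ]
wrist bracket_top 0.64 [559.2 241.2] [0.6508 0.1753 0.06  ]
wrist strip_front 0.89 [375.6 225.9] [0.5443 0.1545 0.0175]
wrist strip_back 0.59 [593.3 254.7] [0.7084 0.1638 0.0175]
wrist wing_mid 0.59 [593.3 253.5] [0.6507 0.177  0.091 ]
```

View pics/s2.png

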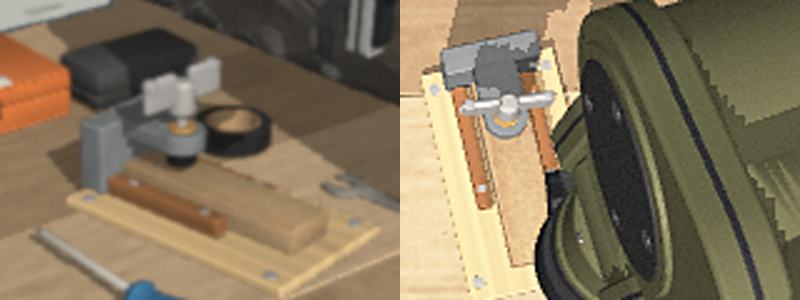

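The crops show the strip between the rails with its far end against the grey stop. Its front edge is just on the base, and the position matches home. Now to the screw.

send_rows --commands '[{"hand": 1,"slide": [0.01,0.05,0],"turn": 0},{"hand": 1,"slide": [0.02,0.1,0],"turn": 0},{"hand": 1,"slide": [0.03,0.15,0],"turn": 0},{"hand": 1,"slide": [0.043,0.2,0],"turn": 0},{"hand": 1,"slide": [0.043,0.2,0],"turn": 0}]'

```text
t: 10.1
tcp_pos: [0.6024, 0.1834, 0.1449]
orientation: [-3.141, -0.038, 1.762]
wrist_force: [-0.5, -0.0, -0.5]
grip_width: -0.0003
grip_force: 0.0
```

send_rows --commands '[{"hand": 1,"slide": [0,0,0.03],"turn": 0},{"hand": 1,"slide": [0,0,0.08],"turn": 0},{"hand": 1,"slide": [0,0,0.13],"turn": 0},{"hand": 1,"slide": [0,0,0.146],"turn": 0},{"hand": 1,"slide": [0,0,0.146],"turn": 0}]'

```text
t: 10.6
tcp_pos: [0.5968, 0.1841, 0.0713]
orientation: [-3.135, -0.037, 1.761]
wrist_force: [-0.1, -1.0, 0.1]
grip_width: -0.0003
grip_force: 0.0
```

```bash
cat > c.py <<'E'
from h import *
import sys
st=get_state();print("t",st["t"],st["tcp_pos"].round(4),st["wrist_force"].round(1),st["qpos"].round(2))
th=np.radians(11.26);R=np.array([[np.cos(th),-np.sin(th)],[np.sin(th),np.cos(th)]]);o=np.array([.651,.1752])
p=(st["tcp_pos"][:2]-o)@R;print("jig",p.round(4),"r",np.hypot(*p).round(4),"phi",np.degrees(np.arctan2(p[1],p[0])).round(1))
Rt=Ro.from_euler('xyz',st["orientation"]).as_matrix()
r=float(sys.argv[1]);z=float(sys.argv[2])
for a in map(float,sys.argv[3:]):
    a=np.radians(a);w=np.r_[o+R@[r*np.cos(a),r*np.sin(a)],z]-st["tcp_pos"];print((Rt.T@w/.5).round(3))
E
python3 c.py .032 .075 140 115 90 65 40
```

```text
t 10.6 [0.5968 0.1841 0.0713] [-0.1 -1.   0.1] [ 0.28  0.53 -0.15  0.9   0.04  1.66]
jig [-0.0514  0.0193] r 0.0549 phi 159.4
[ 0.003  0.054 -0.008]
[ 0.02   0.076 -0.007]
[ 0.026  0.103 -0.007]
[ 0.021  0.13  -0.008]
[ 0.004  0.152 -0.008]
```

send_rows --commands '[{"hand": 1,"slide": [0.001,0.025,-0.005],"turn": 0},{"hand": 1,"slide": [0.003,0.054,-0.008],"turn": 0},{"hand": 1,"slide": [0.02,0.076,-0.007],"turn": 0},{"hand": 1,"slide": [0.026,0.103,-0.007],"turn": 0},{"hand": 1,"slide": [0.021,0.13,-0.008],"turn": 0}]'

```text
t: 11.1
tcp_pos: [0.6607, 0.2081, 0.0786]
orientation: [-3.139, -0.038, 1.762]
wrist_force: [-1.6, 0.2, 0.1]
grip_width: -0.0003
grip_force: 0.7
```

```bash
python3 c.py .032 .075 40 15 -10 -35 -60
python3 - <<'E'
from h import *
s=snapshot("scene");cv2.imwrite('pics/s3.png',cv2.resize(s["img"][170:290,250:410],(800,600),interpolation=cv2.INTER_CUBIC))
E
```

```text
t 11.1 [0.6607 0.2081 0.0786] [-1.6  0.2  0.1] [0.29 0.63 0.06 1.   0.04 1.67]
jig [0.0159 0.0304] r 0.0343 phi 62.4
[-0.02   0.017  0.006]
[-0.044  0.03   0.005]
[-0.072  0.032  0.004]
[-0.098  0.021  0.003]
[-0.116  0.001  0.003]
```

View pics/s3.png

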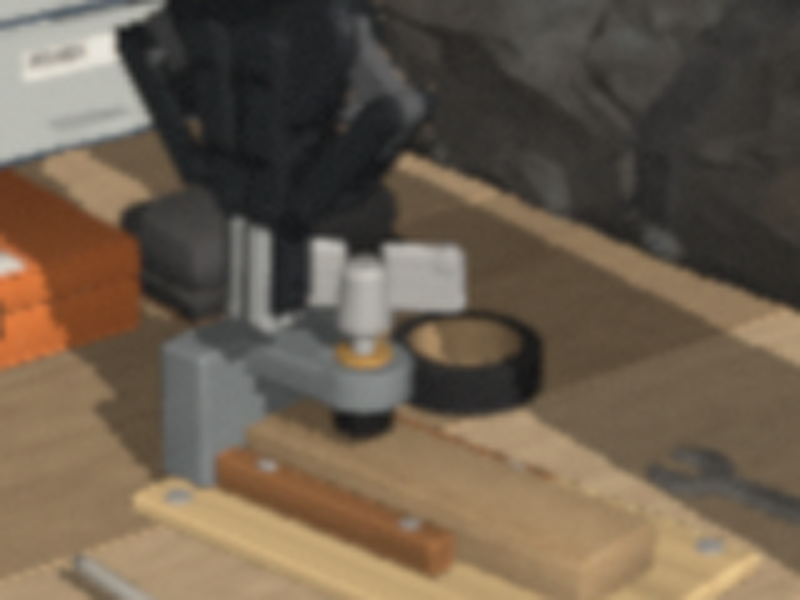

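The fingertip (about (290,270) in the crop) sits behind the wing and has started turning it. Continuing the circle.

send_rows --commands '[{"hand": 1,"slide": [-0.02,0.017,0.006],"turn": 0},{"hand": 1,"slide": [-0.044,0.03,0.005],"turn": 0},{"hand": 1,"slide": [-0.072,0.032,0.004],"turn": 0},{"hand": 1,"slide": [-0.098,0.021,0.003],"turn": 0},{"hand": 1,"slide": [-0.116,0.001,0.003],"turn": 0}]'

```text
t: 11.65
tcp_pos: [0.673, 0.1481, 0.0738]
orientation: [-3.141, -0.036, 1.759]
wrist_force: [0.8, 1.8, -0.2]
grip_width: -0.0001
grip_force: 0.8
```

```bash
python3 c.py .032 .075 -85 -110 -135 -160 -185
```

```text
t 11.65 [0.673  0.1481 0.0738] [ 0.8  1.8 -0.2] [0.2  0.63 0.05 0.99 0.04 1.58]
jig [ 0.0163 -0.0309] r 0.035 phi -62.2
[-0.002 -0.027 -0.002]
[ 0.001 -0.055 -0.002]
[ 0.016 -0.078 -0.002]
[ 0.039 -0.093 -0.001]
[ 0.067 -0.097  0.   ]
```

send_rows --commands '[{"hand": 1,"slide": [-0.002,-0.027,-0.002],"turn": 0},{"hand": 1,"slide": [0.001,-0.055,-0.002],"turn": 0},{"hand": 1,"slide": [0.016,-0.078,-0.002],"turn": 0},{"hand": 1,"slide": [0.039,-0.093,-0.001],"turn": 0},{"hand": 1,"slide": [0.067,-0.097,0],"turn": 0}]'

```text
t: 12.15
tcp_pos: [0.6171, 0.1726, 0.0751]
orientation: [-3.138, -0.035, 1.759]
wrist_force: [-0.4, -2.5, 0.6]
grip_width: -0.0001
grip_force: 1.0
```

```bash
python3 c.py .032 .075 150 125 100 75 50
python3 - <<'E'
from h import *
s=snapshot("scene");cv2.imwrite('pics/s4.png',cv2.resize(s["img"][170:290,250:410],(800,600),interpolation=cv2.INTER_CUBIC))
E
```

```text
t 12.15 [0.6171 0.1726 0.0751] [-0.4 -2.5  0.6] [ 0.25  0.55 -0.1   0.92  0.04  1.64]
jig [-0.0338  0.0041] r 0.034 phi 173.1
[0.024 0.012 0.001]
[0.045 0.03  0.002]
[0.055 0.056 0.002]
[0.054 0.084 0.002]
[0.042 0.108 0.001]
```

View pics/s4.png

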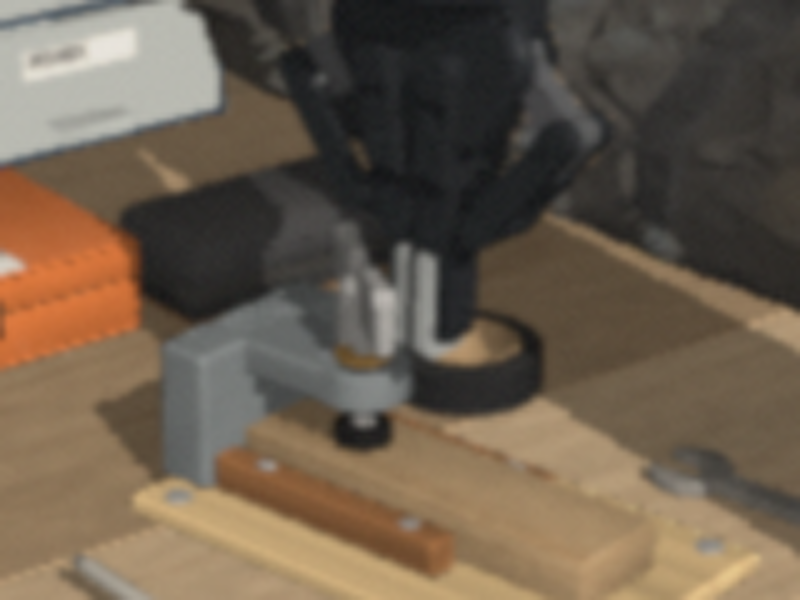

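The wing has followed and the pad is now close above the strip. About 210° remain.

send_rows --commands '[{"hand": 1,"slide": [0.024,0.012,0.001],"turn": 0},{"hand": 1,"slide": [0.045,0.03,0.002],"turn": 0},{"hand": 1,"slide": [0.055,0.056,0.002],"turn": 0},{"hand": 1,"slide": [0.054,0.084,0.002],"turn": 0},{"hand": 1,"slide": [0.042,0.108,0.001],"turn": 0}]'

```text
t: 12.7
tcp_pos: [0.6678, 0.2078, 0.0744]
orientation: [-3.139, -0.039, 1.764]
wrist_force: [-2.1, 0.2, -0.9]
grip_width: 0.0
grip_force: 0.7
```

```bash
python3 c.py .032 .075 38 22 6 -6 -16
```

```text
t 12.7 [0.6678 0.2078 0.0744] [-2.1  0.2 -0.9] [0.28 0.64 0.08 1.   0.04 1.66]
jig [0.0228 0.0287] r 0.0367 phi 51.5
[-0.018  0.005 -0.002]
[-0.033  0.014 -0.003]
[-0.051  0.018 -0.003]
[-0.064  0.018 -0.004]
[-0.075  0.016 -0.004]
```

send_rows --commands '[{"hand": 1,"slide": [-0.018,0.005,-0.002],"turn": 0},{"hand": 1,"slide": [-0.033,0.014,-0.003],"turn": 0},{"hand": 1,"slide": [-0.051,0.018,-0.003],"turn": 0},{"hand": 1,"slide": [-0.064,0.018,-0.004],"turn": 0},{"hand": 1,"slide": [-0.075,0.016,-0.004],"turn": 0}]'

```text
t: 13.2
tcp_pos: [0.6827, 0.169, 0.0759]
orientation: [-3.14, -0.038, 1.761]
wrist_force: [-0.4, 1.7, -0.3]
grip_width: -0.0004
grip_force: 1.0
```

```bash
python3 c.py .032 .075 -24 -32 -40 -48 -56
```

```text
t 13.2 [0.6827 0.169  0.0759] [-0.4  1.7 -0.3] [0.23 0.65 0.09 1.01 0.04 1.61]
jig [ 0.0299 -0.0122] r 0.0323 phi -22.3
[-0.002 -0.001  0.002]
[-0.01  -0.005  0.002]
[-0.017 -0.011  0.001]
[-0.023 -0.017  0.001]
[-0.029 -0.024  0.001]
```

send_rows --commands '[{"hand": 1,"slide": [-0.006,-0.003,0.002],"turn": 0},{"hand": 1,"slide": [-0.01,-0.005,0.002],"turn": 0},{"hand": 1,"slide": [-0.014,-0.008,0.001],"turn": 0},{"hand": 1,"slide": [-0.017,-0.011,0.001],"turn": 0},{"hand": 1,"slide": [-0.019,-0.013,0.001],"turn": 0}]'

```text
t: 13.7
tcp_pos: [0.6776, 0.1591, 0.0749]
orientation: [-3.14, -0.037, 1.761]
wrist_force: [1.3, 3.1, 0.7]
grip_width: 0.0
grip_force: 1.7
```

```bash
python3 c.py .032 .075 -50 -56 -62 -68 -74
```

```text
t 13.7 [0.6776 0.1591 0.0749] [1.3 3.1 0.7] [0.21 0.64 0.07 1.   0.04 1.59]
jig [ 0.0229 -0.021 ] r 0.0311 phi -42.5
[-0.007 -0.005 -0.   ]
[-0.011 -0.01  -0.001]
[-0.015 -0.016 -0.001]
[-0.017 -0.022 -0.001]
[-0.02  -0.028 -0.001]
```

send_rows --commands '[{"hand": 1,"slide": [-0.004,-0.003,0],"turn": 0},{"hand": 1,"slide": [-0.007,-0.005,0],"turn": 0},{"hand": 1,"slide": [-0.009,-0.008,0],"turn": 0},{"hand": 1,"slide": [-0.011,-0.01,0],"turn": 0},{"hand": 1,"slide": [-0.011,-0.01,0],"turn": 0}]'

```text
t: 14.2
tcp_pos: [0.6776, 0.1567, 0.0758]
orientation: [3.135, -0.043, 1.763]
wrist_force: [8.2, 11.4, -3.6]
grip_width: -0.0001
grip_force: 5.6
```

```bash
python3 c.py .032 .075 -62 -68 -74 -80 -86
```

```text
t 14.2 [0.6776 0.1567 0.0758] [ 8.2 11.4 -3.6] [0.21 0.63 0.06 0.99 0.04 1.59]
jig [ 0.0225 -0.0234] r 0.0325 phi -46.1
[-0.01  -0.015  0.001]
[-0.013 -0.021  0.001]
[-0.015 -0.027  0.001]
[-0.016 -0.034  0.001]
[-0.017 -0.04   0.001]
```

send_rows --commands '[{"hand": 1,"slide": [-0.002,-0.002,0],"turn": 0},{"hand": 1,"slide": [-0.004,-0.004,0],"turn": 0},{"hand": 1,"slide": [-0.004,-0.004,0],"turn": 0},{"hand": 1,"slide": [-0.004,-0.004,0],"turn": 0},{"hand": 1,"slide": [-0.004,-0.004,0],"turn": 0}]'

```text
t: 14.7
tcp_pos: [0.6776, 0.1558, 0.0761]
orientation: [3.132, -0.045, 1.764]
wrist_force: [10.3, 14.1, -3.6]
grip_width: -0.0001
grip_force: 7.2
```

send_rows --commands '[{"hand": 1,"slide": [0.016,0.016,0],"turn": 0},{"hand": 1,"slide": [0.025,0.035,0],"turn": 0},{"hand": 1,"slide": [0.025,0.035,-0.06],"turn": 0},{"hand": 1,"slide": [0.025,0.035,-0.16],"turn": 0},{"hand": 1,"slide": [0.025,0.035,-0.25],"turn": 0}]'

```text
t: 15.2
tcp_pos: [0.6867, 0.1605, 0.2003]
orientation: [-3.135, -0.035, 1.761]
wrist_force: [1.3, 0.7, 1.1]
grip_width: 0.0001
grip_force: 0.0
```

send_rows --commands '[{"hand": 1,"slide": [0,-0.08,-0.03],"turn": 0},{"hand": 1,"slide": [0,-0.17,-0.03],"turn": 0},{"hand": 1,"slide": [0,-0.26,-0.03],"turn": 0},{"hand": 1,"slide": [0,-0.35,-0.03],"turn": 0},{"hand": 1,"slide": [0,-0.44,-0.03],"turn": 0}]'

```text
t: 15.7
tcp_pos: [0.4693, 0.1179, 0.2149]
orientation: [-3.137, -0.036, 1.761]
wrist_force: [-0.8, -0.2, 0.4]
grip_width: 0.0001
grip_force: 0.0
```

send_rows --commands '[{"hand": 1,"slide": [0,-0.08,0],"turn": 0},{"hand": 1,"slide": [0,-0.1,0],"turn": 0},{"hand": 1,"slide": [0,-0.1,0],"turn": 0},{"hand": 1,"slide": [0,-0.1,0],"turn": 0},{"hand": 1,"slide": [0,-0.1,0],"turn": 0}]'

```text
t: 16.2
tcp_pos: [0.4249, 0.11, 0.2156]
orientation: [-3.14, -0.037, 1.761]
wrist_force: [-0.6, -0.6, 0.6]
grip_width: 0.0001
grip_force: 0.0
```

```bash
python3 - <<'E'
from h import *
t=snapshot("scene");q=snapshot("top")
a=t["img"][170:320,250:450];b=q["img"][130:280,300:500]
cv2.imwrite('pics/s5.png',np.hstack([cv2.resize(i,(400,300),interpolation=cv2.INTER_CUBIC) for i in(a,b)]))
for c,s in(("scene",t),("top",q)):
  for n,z in{'strip_front':.0175,'strip_back':.0175,'wing_mid':.081,'pad':.027,'tape':0,'tin':0,'spanner':0,'screwdriver':0}.items():
    for m in mark_of(n,c)[:1]:uv=np.array(m["centre"])*[640,480];print(c,n,round(m["p"],2),uv.round(1),onz(s,uv,z)[0].round(4))
E
```

```text
scene strip_front 0.58 [371.4 284.9] [0.5368 0.1625 0.0175]
scene strip_back 0.95 [304.5 255.3] [0.6898 0.1851 0.0175]
scene wing_mid 0.61 [321.1 230. ] [0.6465 0.1811 0.081 ]
scene pad 0.48 [320.6 257. ] [0.6519 0.178  0.027 ]
scene tape 0.95 [341.9 248.1] [0.7005 0.0898 0.    ]
scene tin 0.93 [254.1 371.3] [0.4796 0.4201 0.    ]
scene spanner 0.78 [421.1 277.5] [0.5274 0.0555 0.    ]
scene screwdriver 0.69 [304.6 315.2] [0.5508 0.2861 0.    ]
top strip_front 0.57 [365.1 265.4] [0.5408 0.1505 0.0175]
top strip_back 0.85 [347.4 190.5] [0.692  0.1811 0.0175]
top wing_mid 0.79 [353.5 199.9] [0.6553 0.1734 0.081 ]
top tape 0.88 [394.2 183.1] [0.7107 0.0847 0.    ]
top tin 0.96 [229.  296.3] [0.4859 0.4183 0.    ]
top spanner 0.92 [414.6 269.5] [0.5334 0.0524 0.    ]
top screwdriver 0.81 [301.5 257.9] [0.5599 0.2749 0.    ]
```

View pics/s5.png

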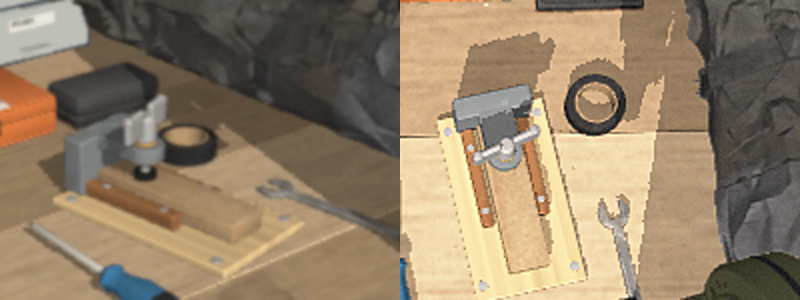

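The strip is butted on the stop and the pad is on the strip. The wing line measures -76° in the jig frame, against -77° expected at the stop, and the other things have not moved.

```bash
python3 -c "
from workcell import *
print(hand_in())"
```

```text
the job is handed in; nothing more can be done
None
```

The strip is home against the back stop, the wing screw is tightened to its stop with its pad on the strip, the other things are where they lay, and the job is handed in at about 16 s.

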